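Record the result on the H-gate result box

ROBOT

A 6-joint arm with a two-finger parallel gripper is mounted at the origin on the work surface. World frame = base frame: x ahead of the robot, y to its left, z up, the work surface at z = 0. Lengths are in m, angles in rad, forces in N, time in s.
With the tool pointing down it reaches from about 0.35 to 0.975 m from the base axis. Payload 4.9 kg.
Tool frame: the origin (TCP) lies midway between the tips of the shut fingers; the grasp point (between the pads) lies behind it (manip.grasp_offset is the y of the grasp point in the tool frame, in m); y points along the fingers, z is the direction in which the jaws open and shut, and the axes are right-handed (so a half turn about y gives the same grasp; the last joint's range is limited). The gripper opens to 85 mm and grips with 20 to 120 N. Pads are 22 mm wide; open, the fingers measure 114 mm over their backs; the gripper's body (76 mm by 85 mm) begins 54 mm behind the grasp point. The pads swing forward as they close: fully open they stand 13 mm farther back than shut.
Start: joints at [-1.281, 0.053, 1.613, -0, 1.476, -0.119], TCP at [0.248, -0.573, 0.231] pointing down, gripper open.
Joint ranges: [-3.01, 3.01], [-1.01, 2.22], [0.06, 2.58], [-1.02, 4.17], [0.09, 2.62], [-3.14, 3.14]. Speed limits (rad/s): [2.57, 2.57, 3.14, 3.14, 3.14, 3.14].

INTERFACE

Orientations are given as a unit quaternion [w, x, y, z].
In Python, from plant import manip gives the robot as it stands. The module is installed in compiled form; this text tells all that it offers.
- The arm moves only by the shell command python3 -m jog 'ROWS'. ROWS is a JSON object of lists of equal length, an entry for each row: "offset": the shift along the world's x, y, z in units of 50 mm (1.0 is 50 mm), a list of three; "angular": the turn, a rotation vector about the world's x, y, z in units of 6 degrees (1.0 is 6 degrees), a list of three; "jaw": the finger opening in mm, from 0 to 85.4. In form: {"offset": [[tx, ty, tz], ...], "angular": [[ax, ay, az], ...], "jaw": [jaw, ...]}. A call has 1 to 12 rows; each row shifts and turns the commanded pose from where the row before left it; what a row does not reach is not made up. A row lasts 1/10 s, in which the tool goes at most 50 mm and 8.59 degrees, less where a joint would pass 70% of its speed; a pose out of reach is approached as far as the arm can. A call is refused whole if a number of a shift passes 1 or a number of a turn 1, either way. A call with a gripper value outside its range is refused whole. The fingers move at their own pace and stop on an object; the grip force is fixed at half the most. Time passes only in rows, so rows that do not move let the fingers close. It gives the time, the measured TCP pose, the force and the opening at its end, in the units of the state.
- manip.state(): the state, without advancing time (a new reading comes with each control period).
- manip.grab_frame(name): name is "side" or "top"; returns the picture (480x640x3 uint8, blue, green, red); there is no depth.
- manip.camera_model(name): a dict with "fx", "fy", "cx", "cy" (pixels), "k1" (the pictures are not rectified: a ray, as slopes to the right and down, at radius r is drawn at 1 + k1 r^2 times it, then the intrinsics apply), "rvec" (rotation vector, rad) and "tvec" (3), from world to camera coordinates, as OpenCV has them. Camera axes: x right, y down, z forward; pixel columns grow to the right and rows downward; lengths in m; the calibration is good to about 2 mm. A picture is of the moment at which its call begins. camera_model takes no time and is no camera call.
- manip.job_done(): hands the job in, once; it reports no verdict.
The state is a dict: "time": time; "joint_pos": joint angles; "joint_vel": joint speeds; "joint_efforts": joint torques, N m; "tool_pos": TCP position; "tool_rot": TCP orientation; "contact_force": force on the tool from outside, world axes, zero at the start; "ft_torque": the same for the moment, N m; "gripper_width": opening from 0.0 (shut) to 1.0 (fully open).
Only numpy, scipy, OpenCV 4.12 (cv2) and the standard library are available. Lean on these libraries where they do the work, as an engineer would, in place of code of your own. Each camera call takes 0.05 s, during which the arm holds its last target.

TASK

White has won the game: record it on the brown-red result box by pushing the blue-knobbed lever out of its rest notch, along the cross slot and fully home into the slot marked by the white label disc on the box. Only push it with the fingers, without forcing it against the gate and without putting it into any of the other three marked slots, and leave everything else on the table where it is. Finish with the hand clear.

Things in the scene. Friction and masses are not known exactly. Their poses are not given: they have to be found in the camera images.
- result_box: result box fixed to the table: brown-red case 200 (x) x 180 (y) x 90 mm, green top plate at height 90 mm; origin at the centre of its underside, x away from the robot and y to the left at yaw 0. Four coloured label discs on the plate, 76 mm from the centre along x and 41 mm along y, one straight beyond each slot end; which colour is where varies
- gate (a point): centre of the H-shaped gate, on the top plate, 90 mm up, axes as the box. Slots are 13 mm wide: a cross slot along y, a long slot along x at each of its ends (four slot ends: far and near, left and right), and a rest notch from the middle of the cross slot towards -x. Solid walls stop the lever; 2 to 3 mm of play at the knob
- knob (a point): centre of the lever's blue ball knob, 28 mm across, on a 10 mm steel stem; 142 to 152 mm above the table. In the box's frame: in the cross slot its x is 0 +-3 mm, at the ends of the cross slot its y is +-43 mm, fully home in a slot its x is +-38 mm (-18 to -35 at the start in the rest notch, y 0). It stays where it is left; 1 to 2.5 N on the knob moves it
- pivot (a point): point about which the lever leans both ways, at the centre of the box, 1 mm above the table and 151 mm from the knob centre
- cross (a joint): sideways lean of the lever, rad: 0 in the middle (rest notch), + towards the box's +y; about +0.29 or -0.29 at the ends of the cross slot
- throw (a joint): lean of the lever along the box's x, rad: 0 in the cross slot, -0.23 to -0.12 at the start in the rest notch, about +0.25 (+x) or -0.25 (-x) when fully home in a slot
- label_white: white label disc, 34 mm across and 6 mm thick, fixed on the top plate beyond one of the four slot ends; marks the slot for 'white won'. Origin at its underside centre. When the lever is fully home in its slot the knob centre is 38 mm from it horizontally (76 mm when still in the cross slot)
- label_black: black label disc, same size, fixed on the plate beyond another slot end: marks the slot for 'black won'
- label_yellow: yellow label disc, same size, fixed on the plate beyond another slot end: marks the slot for 'draw'
- label_red: red label disc, same size, fixed on the plate beyond another slot end: marks the slot for 'not played'
- game_clock: brown-red game clock, 70 x 190 x 82 mm, behind the result box, loose; origin at its underside centre
- disc_tray: black open tray of playing discs, 90 x 200 x 45 mm, loose; origin at its underside centre
- stray_disc1: loose playing disc, black side up, 34 mm across, 6 mm thick, lying on the table by the result box; origin at its underside centre
- stray_disc2: loose playing disc, white side up, 34 mm across, 6 mm thick, lying on the table (not on the box); origin at its underside centre
- pencil: yellow pencil, 156 x 7 x 7 mm, loose on the table; origin at its underside centre
- cup: blue mug, 76 mm across, 90 mm high, loose; origin at its underside centre
- water: closed green bottle, 64 mm across, 190 mm high, loose; origin at its underside centre

How it is judged:
At the end, for the whole second after the job is handed in: The lever stands still, home in the slot of the white label: knob centre within 44 mm of that disc horizontally (about 38 mm when fully home, so 6 mm short at most); the seven loose things are within 20 mm of where they stood (horizontal distance between knob and label_white below 0.044 m and velocity of joint throw between -0.05 and 0.05 rad/s and velocity of joint cross between -0.05 and 0.05 rad/s and distance of each of game_clock, disc_tray, stray_disc1, stray_disc2, pencil, cup, water from where it was at the start of the episode below 0.02 m); the robot touches nothing.
It fails at once if the lever is pushed most of the way (26 mm of 38 mm at the knob) into the slot of another label (horizontal distance between knob and label_black below 0.05 m or horizontal distance between knob and label_yellow below 0.05 m or horizontal distance between knob and label_red below 0.05 m).
It fails at once if the lever is forced: more than 60 N between the fingers and the lever (contact force between the fingers and throw above 60 N).
It fails at once if a loose thing on the table is lifted or shoved more than 20 mm (distance of any of game_clock, disc_tray, stray_disc1, stray_disc2, pencil, cup, water from where it was at the start of the episode above 0.02 m).
It also fails if it takes over 45 s, if anything falls off the work surface, if the arm or the gripper's body presses on something with over 40 N, if the wrist force passes 120 N, or if a joint passes its speed limit or range.

## Working session

There is one attempt and no reset: what is moved stays moved. The work goes in short steps, Python scripts to look and compute and a shell command to move; the robot and the scene stay as the last step left them, time stands still between calls to the robot, and variables do not carry over. Pictures are saved under pics/ and viewed, and the job is handed in when it is done.

```bash
mkdir -p pics; python3 - <<'E'
from plant import manip
import cv2
for n in("side","top"):
    cv2.imwrite(f"pics/{n}0.png",manip.grab_frame(n)); print(n,manip.camera_model(n))
print(manip.state(),manip.grasp_offset)
E
```

```text
side {'fx': 538.6603530179054, 'fy': 538.6603530179054, 'cx': 321.3207002747008, 'cy': 238.0128061197239, 'k1': -0.05732451049370793, 'rvec': array([ 0.59868154, -2.67661065,  1.14956209]), 'tvec': array([0.45599399, 0.31628248, 0.90058517])}
top {'fx': 522.8710116651243, 'fy': 522.8710116651243, 'cx': 319.51199943446215, 'cy': 236.2205148228996, 'k1': 0.032314239322197444, 'rvec': array([ 2.17431137, -2.14096356,  0.11182064]), 'tvec': array([-0.10368478,  0.55032937,  1.17528675])}
{'time': 0.1, 'joint_pos': array([-1.28097843e+00,  5.33013641e-02,  1.61412775e+00, -2.79840390e-06,
        1.47603703e+00, -1.19020430e-01]), 'joint_vel': array([-0.00048292, -0.00232218, -0.00436828, -0.0001793 ,  0.00143079,
        0.00061064]), 'joint_efforts': array([-1.49469893e-04, -3.94907427e+01, -3.71363068e+01, -6.88637465e-05,
        3.99524331e-03, -1.78051886e-05]), 'tool_pos': array([ 0.24829116, -0.57295294,  0.23019674]), 'tool_rot': array([ 0.14348413, -0.14359909,  0.69304371, -0.69172395]), 'contact_force': array([-0.05979484, -0.06637123, -1.29013779]), 'ft_torque': array([-0.0235083 , -0.03521053,  0.03473031]), 'gripper_width': 1.001115511204624} -0.0187
```

View pics/side0.png

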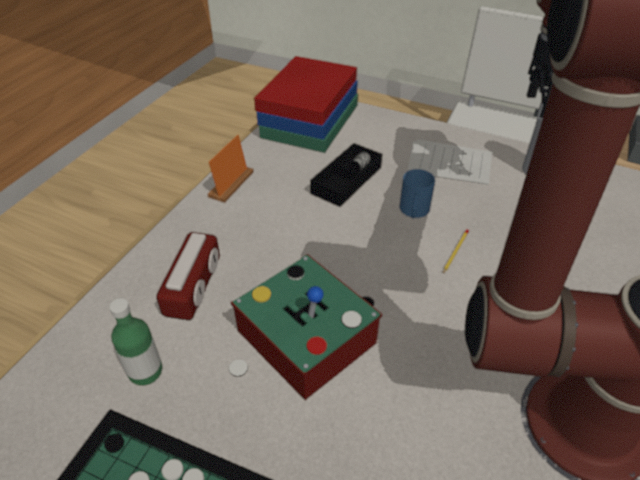

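View pics/top0.png

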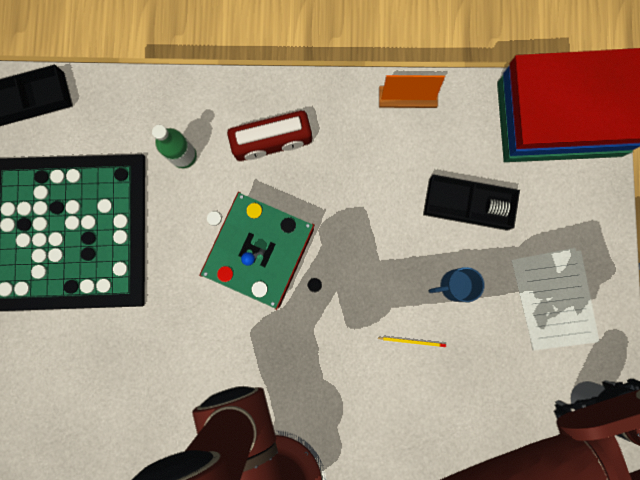

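The white label is at top-view (259,289), so it marks the near-right slot. Black is at (288,225), yellow at (254,211), red at (225,274) and the knob at about (248,259). I'll measure these more precisely next.

```bash
cat > h.py <<'E'
import numpy as np,cv2
from plant import manip
def cam(n):
    c=manip.camera_model(n);K=np.array([[c['fx'],0,c['cx']],[0,c['fy'],c['cy']],[0,0,1.]])
    return K,np.array([c['k1'],0,0,0.]),np.array(c['rvec'],float),np.array(c['tvec'],float)
def ray(n,uv):
    K,d,r,t=cam(n);p=cv2.undistortPoints(np.array([[uv]],float),K,d)[0,0]
    R=cv2.Rodrigues(r)[0];return -R.T@t,R.T@np.array([p[0],p[1],1])
def onz(n,uv,z):
    o,d=ray(n,uv);return o+d*(z-o[2])/d[2]
def proj(n,P):
    K,d,r,t=cam(n);return cv2.projectPoints(np.array(P,float).reshape(-1,3),r,t,K,d)[0][:,0]
def tri(a,b):
    (o1,d1),(o2,d2)=ray(*a),ray(*b)
    s=np.linalg.lstsq(np.c_[d1,-d2],o2-o1,rcond=None)[0]
    p,q=o1+s[0]*d1,o2+s[1]*d2;return (p+q)/2,np.linalg.norm(p-q)
def blob(img,mask,c,r):
    m=np.zeros(mask.shape,np.uint8);cv2.circle(m,c,r,255,-1);m&=mask
    k,l,s,ce=cv2.connectedComponentsWithStats(m)
    i=1+np.argmax(s[1:,4]);return ce[i],s[i]
E
python3 - <<'E'
from h import *
from scipy.optimize import least_squares
obs={}
lab={'top':dict(w=(259,289),k=(288,225),y=(254,211),r=(225,274),knob=(248,259)),'side':dict(w=(352,320),k=(296,271),y=(262,294),r=(316,345),knob=(316,294))}
for n in lab:
    im=cv2.imread(f'pics/{n}0.png');h=cv2.cvtColor(im,cv2.COLOR_BGR2HSV)
    H,S,V=cv2.split(h)
    M=dict(w=(S<60)&(V>130),k=(V<45),y=(H>15)&(H<35)&(S>130)&(V>120),r=((H<8)|(H>172))&(S>150)&(V>130),knob=(H>100)&(H<130)&(S>130))
    for q,c in lab[n].items():
        ce,s=blob(im,(M[q]*255).astype(np.uint8),c,13);obs[n,q]=ce;print(n,q,ce.round(1),s)
sg=dict(w=(-1,-1),k=(1,-1),y=(1,1),r=(-1,1))
def pts(p):
    c,s=np.cos(p[2]),np.sin(p[2]);return {q:np.array([p[0]+c*a*.076-s*b*.041,p[1]+s*a*.076+c*b*.041,.0955]) for q,(a,b) in sg.items()}
def f(p,ns):
    P=pts(p);return np.concatenate([proj(n,P[q])[0]-obs[n,q] for n in ns for q in sg])
for ns in(['top'],['side'],['top','side']):
    r=least_squares(f,[.5,.2,0],args=(ns,));print(ns,r.x,r.fun.round(1))
x,y,a=r.x
P,e=tri(('top',obs['top','knob']),('side',obs['side','knob']));print('knob',P,e)
c,s=np.cos(a),np.sin(a);d=P[:2]-[x,y];print('box frame',c*d[0]+s*d[1],-s*d[0]+c*d[1]);print(pts(r.x))
for n in lab:
    im=cv2.imread(f'pics/{n}0.png');u,v=map(int,obs[n,'knob']);cv2.imwrite(f'pics/{n}0z.png',cv2.resize(im[v-70:v+70,u-90:u+90],None,fx=4,fy=4,interpolation=2))
E
```

```text
top w [259.  288.8] [252 281  15  17 200]
top k [287.7 224.6] [281 218  15  15 167]
top y [253.7 210.2] [246 203  16  16 193]
top r [224.5 273.8] [217 266  16  16 188]
top knob [247.3 258.4] [241 252  14  14 151]
side w [351.2 318.5] [342 311  19  16 245]
side k [295.2 271.1] [288 266  16  11 137]
side y [261.1 293.8] [252 286  19  16 222]
side r [316.5 345. ] [308 337  18  17 236]
side knob [314.9 294.1] [306 286  18  18 221]
['top'] [ 0.51419066  0.04128584 -0.39520722] [ 0.1 -0.  -0.1  0.2 -0.1 -0.1  0.  -0.1]
['side'] [ 0.51579259  0.04298678 -0.39321776] [ 0.1  0.2 -0.   0.4 -0.2 -0.3  0.1 -0.3]
['top', 'side'] [ 0.51519756  0.04222532 -0.3943822 ] [-0.3 -0.5 -0.5 -0.3 -0.5 -0.5 -0.4 -0.6  0.6  0.   0.5  0.3  0.4 -0.5
  0.5 -0.5]
knob [0.49078666 0.05243308 0.1502217 ] 0.0018441447072275994
box frame -0.026459183120219176 4.455783641415731e-05
{'w': array([0.42927802, 0.0335748 , 0.0955    ]), 'k': array([ 0.5696096 , -0.02482936,  0.0955    ]), 'y': array([0.60111711, 0.05087584, 0.0955    ]), 'r': array([0.46078552, 0.10928   , 0.0955    ])}
```

```bash
ls pics
```

```text
side0.png
side0z.png
top0.png
top0z.png
```

Fit: box at (0.515, 0.042), yaw −22.6°, and the knob sits at (−26, 0) mm in the box frame, in the rest notch. The path is +x to 0, then −y to −43 mm, then −x to −38 mm. Next I'll work out the tool yaw and the approach.

```bash
cat >> h.py <<'E'
from scipy.spatial.transform import Rotation as Ro
BX,BY,BA=0.5152,0.0422,-0.3944
def b2w(x,y):
    c,s=np.cos(BA),np.sin(BA);return np.array([BX+(c*x-s*y)/1000,BY+(s*x+c*y)/1000])
def w2b(p):
    c,s=np.cos(BA),np.sin(BA);d=np.array(p[:2])-[BX,BY];return 1000*np.array([c*d[0]+s*d[1],-s*d[0]+c*d[1]])
def R(): return Ro.from_quat(np.roll(manip.state()['tool_rot'],-1)).as_matrix()
def go(x,y,z):
    s=manip.state();p=s['tool_pos'];print('box',w2b(p).round(1),'z',p[2].round(4),'F',s['contact_force'].round(1),'units',((np.r_[b2w(x,y),z]-p)/.05).round(3))
E
python3 - <<'E'
from h import *
print(R().round(3)); z=R()[:,2]; a=np.degrees(np.arctan2(z[1],z[0]));print(a, 'box yaw',np.degrees(BA))
go(-80,0,.25); print(b2w(-80,0))
E
```

```text
[[-0.918 -0.001  0.398]
 [-0.398  0.002 -0.918]
 [-0.    -1.    -0.002]]
-66.5752625292648 box yaw -22.597455439959667
box [ -10.  -670.5] z 0.2302 F [-0.1 -0.1 -1.3] units [ 3.861 12.918  0.396]
[0.44134182 0.07294035]
```

```bash
python3 -m jog '{"offset":[[0.26,0.86,0.1],[0.26,0.86,0.1],[0.26,0.86,0.1],[0.26,0.86,0.1],[0.26,0.86,0],[0.26,0.86,0],[0.26,0.86,0],[0.26,0.86,0],[0.26,0.86,0],[0.26,0.86,0]],"angular":[[0,0,0.9],[0,0,0.9],[0,0,0.9],[0,0,0.9],[0,0,0.9],[0,0,0.9],[0,0,0.9],[0,0,0.9],[0,0,0.13],[0,0,0]],"jaw":[0,0,0,0,0,0,0,0,0,0]}'
python3 - <<'E'
from h import *
z=R()[:,2];print(R().round(3),np.degrees(np.arctan2(z[1],z[0])),manip.state()['gripper_width'])
go(-80,0,.25)
E
```

```text
time: 1.1
tool_pos: [0.3783, -0.1416, 0.2509]
tool_rot: [-0.392, 0.392, -0.588, 0.588]
contact_force: [0.4, 0.3, 1.1]
gripper_width: -0.002
[[-0.385  0.     0.923]
 [-0.923  0.    -0.385]
 [-0.    -1.     0.   ]] -22.6146907541573 -0.0019375826930345809
box [ -55.7 -222.3] z 0.2509 F [0.4 0.3 1.1] units [ 1.26   4.292 -0.019]
```

```bash
python3 -m jog '{"offset":[[0.25,0.85,0],[0.25,0.85,0],[0.25,0.86,0],[0.25,0.86,0],[0.26,0.87,0],[0,0,-0.4],[0,0,-0.5],[0,0,-0.5],[0,0,-0.5],[0,0,-0.5],[0,0,0]],"angular":[[0,0,0],[0,0,0],[0,0,0],[0,0,0],[0,0,0],[0,0,0],[0,0,0],[0,0,0],[0,0,0],[0,0,0],[0,0,0]],"jaw":[0,0,0,0,0,0,0,0,0,0,0]}'
python3 - <<'E'
from h import *
go(-60,0,.130)
for n in("side","top"):
    im=manip.grab_frame(n);u,v=proj(n,np.r_[b2w(-20,0),.15])[0].astype(int);cv2.imwrite(f'pics/{n}1.png',cv2.resize(im[v-75:v+75,u-100:u+100],None,fx=4,fy=4,interpolation=2))
E
```

```text
time: 2.2
tool_pos: [0.4381, 0.0711, 0.1269]
tool_rot: [0.39, -0.395, 0.59, -0.587]
contact_force: [-1.1, -0.4, 0.4]
gripper_width: -0.002
box [-82.2  -3. ] z 0.1269 F [-1.1 -0.4  0.4] units [ 0.433 -0.116  0.063]
```

View pics/side1.png

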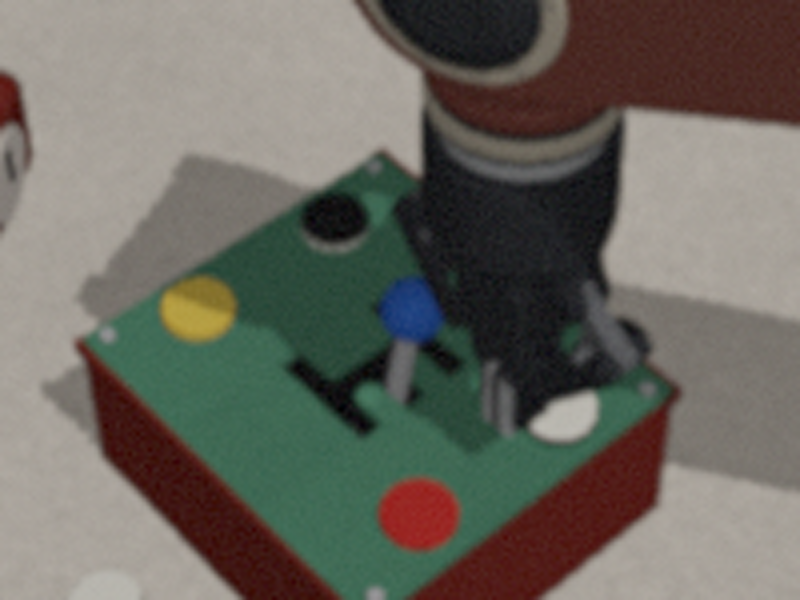

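View pics/top1.png

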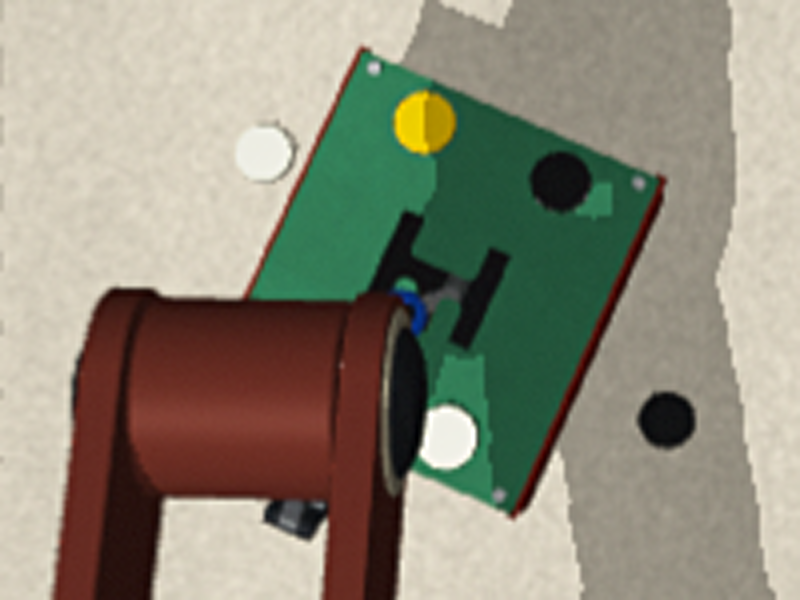

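The closed fingers are clear of the knob, with the pad tips at about (498,395) in the side crop. The finger knuckles stick out along the jaw axis, so I'll turn the tool 90° and push with the flat pad sides.

```bash
python3 - <<'E'
from h import *
print(manip.state()['joint_pos'].round(3)); go(-80,0,.130)
E
python3 -m jog '{"offset":[[0.04,0.06,0.07],[0,0,0],[0,0,0],[0,0,0],[0,0,0],[0,0,0],[0,0,0],[0,0,0],[0,0,0],[0,0,0],[0,0,0],[0,0,0]],"angular":[[0,0,-1],[0,0,-1],[0,0,-1],[0,0,-1],[0,0,-1],[0,0,-1],[0,0,-1],[0,0,-1],[0,0,-1],[0,0,-1],[0,0,-1],[0,0,-1]],"jaw":[0,0,0,0,0,0,0,0,0,0,0,0]}'
python3 -m jog '{"offset":[[0,0,0],[0,0,0],[0,0,0],[0,0,0],[0,0,0]],"angular":[[0,0,-1],[0,0,-1],[0,0,-1],[0,0,0],[0,0,0]],"jaw":[0,0,0,0,0]}'
python3 - <<'E'
from h import *
z=R()[:,2];print(R().round(3),np.degrees(np.arctan2(z[1],z[0])))
go(-55,0,.132)
im=manip.grab_frame('side');u,v=proj('side',np.r_[b2w(-20,0),.15])[0].astype(int);cv2.imwrite(f'pics/side2.png',cv2.resize(im[v-75:v+75,u-100:u+100],None,fx=4,fy=4,interpolation=2))
E
```

```text
[-0.007 -0.312  2.114  0.     1.34   0.387]
box [-79.5  -1.9] z 0.1312 F [ 0.3 -0.1  0.3] units [ 0.005  0.039 -0.023]
time: 3.5
tool_pos: [0.4448, 0.074, 0.1373]
tool_rot: [-0.029, 0.031, 0.707, -0.706]
contact_force: [-0.7, -0.3, 0.9]
gripper_width: -0.001
time: 4.0
tool_pos: [0.4444, 0.074, 0.1364]
tool_rot: [-0.137, 0.139, 0.694, -0.693]
contact_force: [-0.2, 0.2, -0.9]
gripper_width: 0.001
[[-0.924  0.003 -0.382]
 [ 0.382  0.    -0.924]
 [-0.002 -1.    -0.001]] -112.47754579263531
box [-77.6   2.1] z 0.1364 F [-0.2  0.2 -0.9] units [ 0.401 -0.213 -0.087]
```

View pics/side2.png

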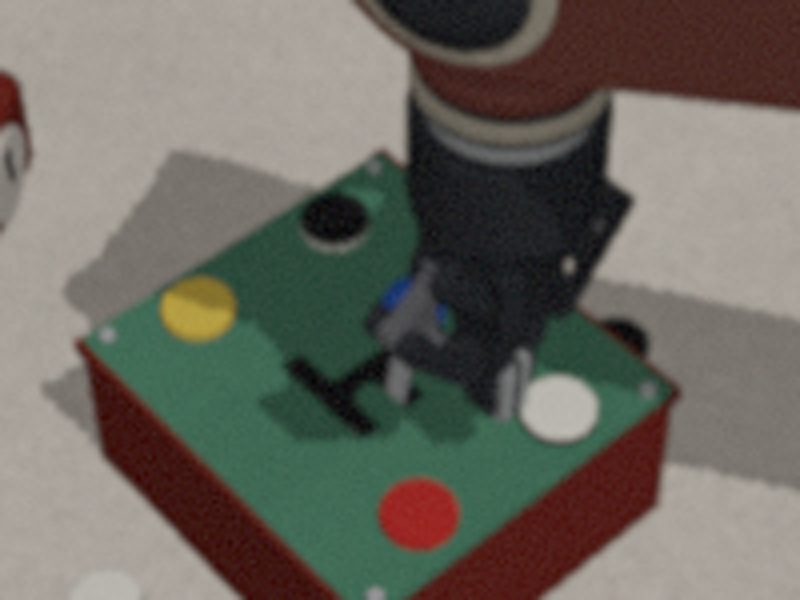

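```bash
python3 -m jog '{"offset":[[0.18,-0.1,-0.08],[0.18,-0.1,0],[0,0,0],[0.055,-0.023,0],[0.055,-0.023,0],[0.055,-0.023,0],[0.055,-0.023,0],[0,0,0]],"angular":[[0,0,0],[0,0,0],[0,0,0],[0,0,0],[0,0,0],[0,0,0],[0,0,0],[0,0,0]],"jaw":[0,0,0,0,0,0,0,0]}'
python3 - <<'E'
from h import *
go(-26,0,.132)
E
```

```text
time: 4.85
tool_pos: [0.4726, 0.0595, 0.1309]
tool_rot: [-0.139, 0.138, 0.693, -0.693]
contact_force: [-1.2, 0.1, 1.2]
gripper_width: -0.005
box [-46.   -0.5] z 0.1309 F [-1.2  0.1  1.2] units [ 0.373 -0.145  0.023]
```

```bash
python3 -m jog '{"offset":[[0.055,-0.022,0],[0.055,-0.022,0],[0.055,-0.022,0],[0.055,-0.022,0],[0.055,-0.022,0],[0,0,0],[0,0,0]],"angular":[[0,0,0],[0,0,0],[0,0,0],[0,0,0],[0,0,0],[0,0,0],[0,0,0]],"jaw":[0,0,0,0,0,0,0]}'
python3 - <<'E'
from h import *
go(-26,0,.132)
for n in("side","top"):
    im=manip.grab_frame(n);u,v=proj(n,np.r_[b2w(-20,0),.15])[0].astype(int);cv2.imwrite(f'pics/{n}3.png',cv2.resize(im[v-75:v+75,u-100:u+100],None,fx=4,fy=4,interpolation=2))
E
```

```text
time: 5.55
tool_pos: [0.4863, 0.0538, 0.1307]
tool_rot: [0.138, -0.139, -0.693, 0.693]
contact_force: [-0.1, 0.7, 0.4]
gripper_width: -0.0
box [-31.1  -0.4] z 0.1307 F [-0.1  0.7  0.4] units [ 0.097 -0.032  0.026]
```

View pics/side3.png

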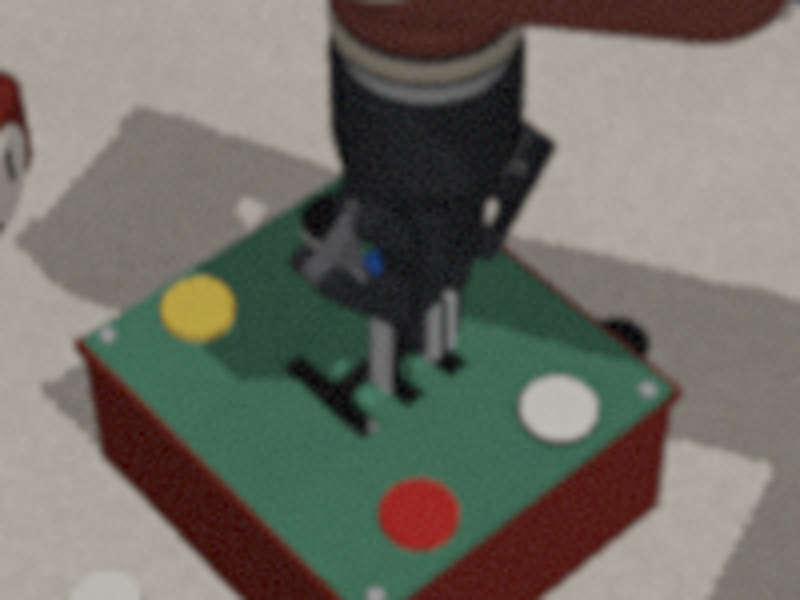

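View pics/top3.png

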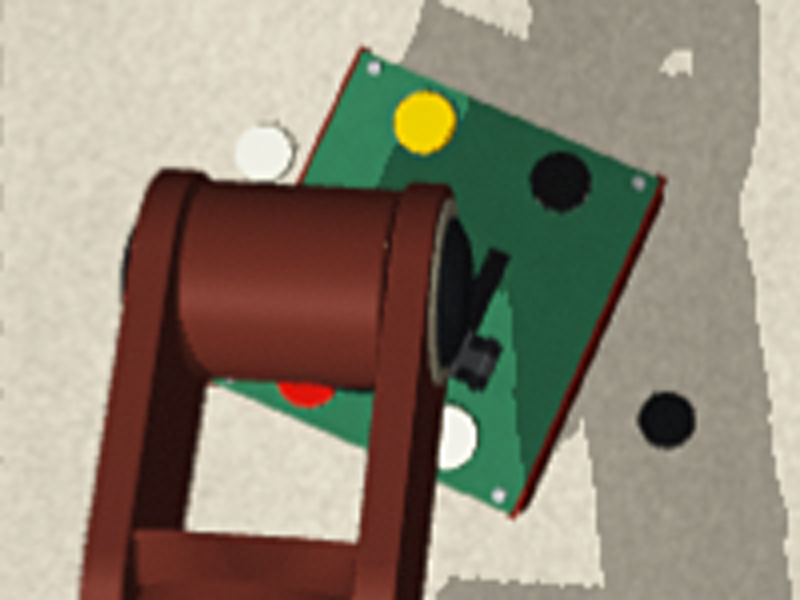

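```bash
python3 -m jog '{"offset":[[0.03,-0.012,0],[0.03,-0.012,0],[0.03,-0.012,0],[0,0,0]],"angular":[[0,0,0],[0,0,0],[0,0,0],[0,0,0]],"jaw":[0,0,0,0]}'
python3 - <<'E'
from h import *
go(-26,0,.132)
n='side'
im=manip.grab_frame(n);u,v=proj(n,np.r_[b2w(-20,0),.15])[0].astype(int);cv2.imwrite(f'pics/{n}4.png',cv2.resize(im[v-75:v+75,u-100:u+100],None,fx=4,fy=4,interpolation=2))
for x in(-8,-4,0,4):
    L=151*np.sqrt(1-(x/151)**2)+1
    print(x,((proj(n,[np.r_[b2w(x,0),L/1000],np.r_[b2w(x*.62,0),(1+L*.62)/1000]])-[u-100,v-75])*4).round())
E
```

```text
time: 6.05
tool_pos: [0.4909, 0.0521, 0.1309]
tool_rot: [0.139, -0.139, -0.693, 0.693]
contact_force: [-1.2, 1.4, 1.3]
gripper_width: -0.002
box [-26.2  -0.2] z 0.1309 F [-1.2  1.4  1.3] units [0.006 0.003 0.023]
-8 [[385. 282.]
 [382. 362.]]
-4 [[379. 276.]
 [378. 358.]]
0 [[373. 271.]
 [375. 355.]]
4 [[367. 266.]
 [371. 352.]]
```

View pics/side4.png

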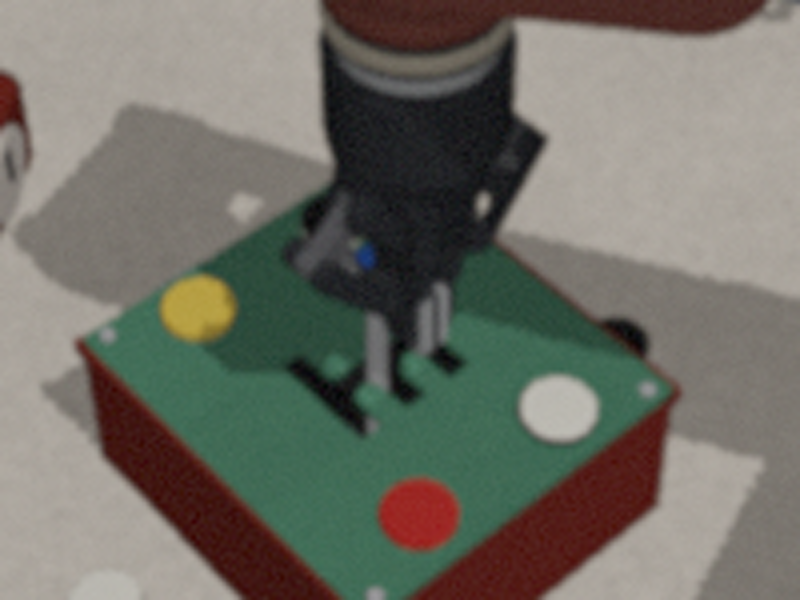

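```bash
python3 -m jog '{"offset":[[0.022,-0.009,0],[0,0,0],[0,0,0]],"angular":[[0,0,0],[0,0,0],[0,0,0]],"jaw":[0,0,0]}'
python3 - <<'E'
from h import *
go(-65,0,.132)
E
```

```text
time: 6.4
tool_pos: [0.4918, 0.0516, 0.1308]
tool_rot: [0.139, -0.139, -0.693, 0.693]
contact_force: [-1.2, 0.5, 0.7]
gripper_width: -0.001
box [-25.2  -0.3] z 0.1308 F [-1.2  0.5  0.7] units [-0.733  0.311  0.024]
```

```bash
python3 -m jog '{"offset":[[-0.25,0.1,0],[-0.23,0.1,0],[0,0,0.8],[0,0,0.8],[0.15,0.1,0.4],[0.15,0.1,0],[0.15,0.1,0],[0.15,0.1,0],[0.15,0.1,0],[0.15,0.1,0],[0.15,0.1,0],[0.15,0.1,0]],"angular":[[0,0,0],[0,0,0],[0,0,1],[0,0,1],[0,0,1],[0,0,1],[0,0,1],[0,0,1],[0,0,1],[0,0,1],[0,0,1],[0,0,1]],"jaw":[0,0,0,0,0,0,0,0,0,0,0,0]}'
python3 -m jog '{"offset":[[0.15,0.1,0],[0.15,0.1,0],[0,0,0],[0,0,0],[0,0,0],[0,0,0]],"angular":[[0,0,1],[0,0,1],[0,0,1],[0,0,1],[0,0,1],[0,0,0]],"jaw":[0,0,0,0,0,0]}'
python3 - <<'E'
from h import *
z=R()[:,2];print(np.degrees(np.arctan2(z[1],z[0])))
go(0,70,.132)
for n in("side","top"):
    im=manip.grab_frame(n);u,v=proj(n,np.r_[b2w(-20,0),.15])[0].astype(int);cv2.imwrite(f'pics/{n}5.png',cv2.resize(im[v-75:v+75,u-100:u+100],None,fx=4,fy=4,interpolation=2))
E
```

```text
time: 7.6
tool_pos: [0.5278, 0.102, 0.2307]
tool_rot: [-0.228, 0.228, -0.669, 0.669]
contact_force: [0.3, -0.2, 0.5]
gripper_width: -0.003
time: 8.2
tool_pos: [0.5425, 0.1118, 0.2307]
tool_rot: [-0.392, 0.392, -0.588, 0.588]
contact_force: [0.4, -0.6, 0.4]
gripper_width: -0.003
-22.5969094115601
box [-1.5 74.8] z 0.2307 F [ 0.4 -0.6  0.4] units [-0.008 -0.1   -1.973]
```

View pics/side5.png

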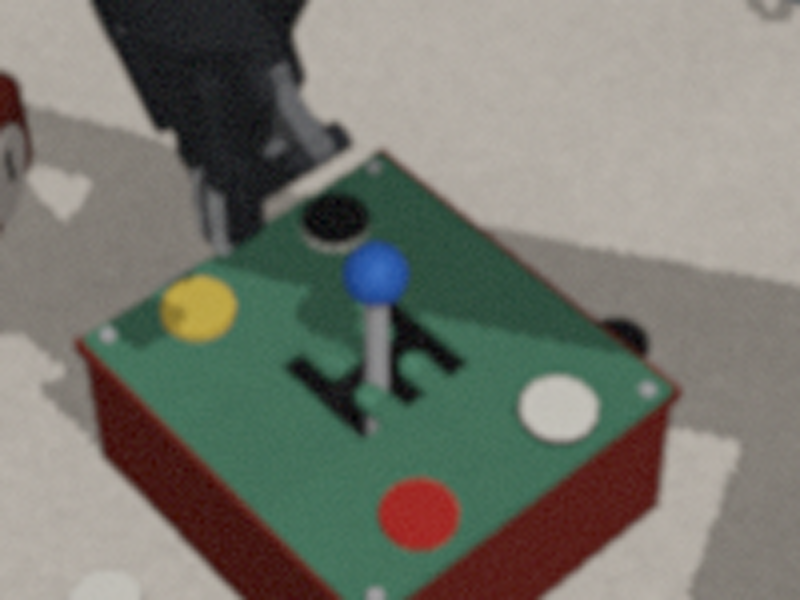

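View pics/top5.png

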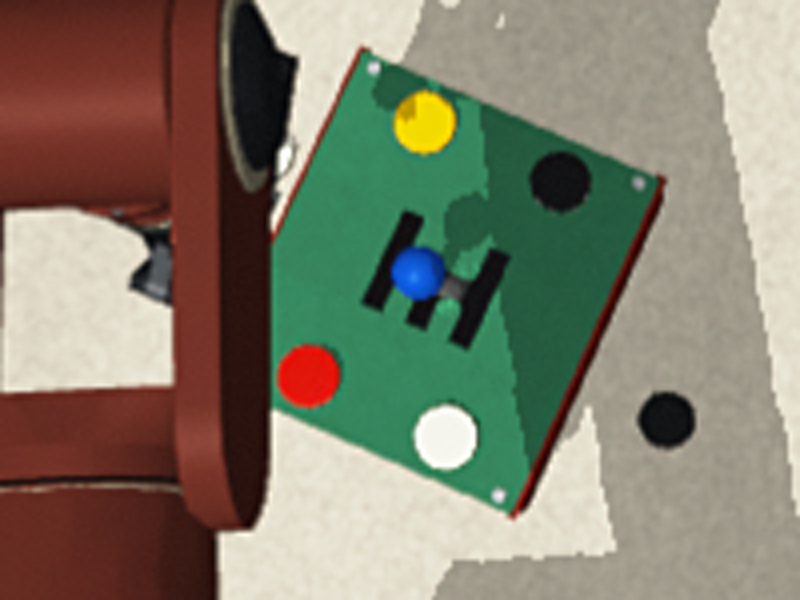

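Good view. The knob is at about (377,272) in the side crop and (418,273) in the top crop, so it has left the notch. I'll triangulate it before going on.

```bash
cat >> h.py <<'E'
def knob(cs,cr=22):
    o={}
    for n in('top','side'):
        im=manip.grab_frame(n);h=cv2.cvtColor(im,cv2.COLOR_BGR2HSV);m=((h[...,0]>100)&(h[...,0]<130)&(h[...,1]>130)).astype(np.uint8)*255
        ce,s=blob(im,m,tuple(int(q) for q in proj(n,np.r_[b2w(*cs),.15])[0]),cr);o[n]=ce;print(n,ce.round(1),s)
    P,e=tri(('top',o['top']),('side',o['side']));print('knob box',w2b(P).round(1),P[2].round(4),'err',e.round(4))
E
python3 - <<'E'
from h import *
knob((0,0))
E
```

```text
top [251.9 247.8] [245 241  15  15 156]
side [305.7 285. ] [298 277  16  17 213]
knob box [-2.8 -0.1] 0.1533 err 0.002
```

The knob is at x ≈ −2.8 mm, right at the edge of the notch corner. I'll go back and push it 2–3 mm further before the cross move.

```bash
python3 -m jog '{"offset":[[-0.26,-0.16,0],[-0.26,-0.16,0],[-0.26,-0.16,0],[-0.26,-0.16,0],[-0.26,-0.16,0],[-0.26,-0.17,0],[0,0,0],[0,0,0],[0,0,0],[0,0,-0.2],[0,0,-0.3],[0,0,-0.3]],"angular":[[0,0,-1],[0,0,-1],[0,0,-1],[0,0,-1],[0,0,-1],[0,0,-1],[0,0,-1],[0,0,-1],[0,0,-1],[0,0,-1],[0,0,-1],[0,0,-1]],"jaw":[0,0,0,0,0,0,0,0,0,0,0,0]}'
python3 -m jog '{"offset":[[0,0,-0.3],[0,0,-0.3],[0,0,-0.3],[0,0,-0.25],[0,0,0]],"angular":[[0,0,-1],[0,0,-1],[0,0,-1],[0,0,0],[0,0,0]],"jaw":[0,0,0,0,0]}'
python3 - <<'E'
from h import *
z=R()[:,2];print(np.degrees(np.arctan2(z[1],z[0])))
go(-27,0,.132)
E
```

```text
time: 9.6
tool_pos: [0.465, 0.0631, 0.1907]
tool_rot: [0.03, -0.031, -0.706, 0.706]
contact_force: [0.2, -0.2, -0.2]
gripper_width: -0.001
time: 10.1
tool_pos: [0.4634, 0.0632, 0.1312]
tool_rot: [0.139, -0.137, -0.693, 0.694]
contact_force: [-0.4, -0.4, 0.7]
gripper_width: 0.003
-112.50524212141207
box [-55.9  -0.5] z 0.1312 F [-0.4 -0.4  0.7] units [ 0.538 -0.212  0.016]
```

```bash
python3 -m jog '{"offset":[[0.18,-0.07,0],[0.18,-0.07,0],[0.18,-0.07,0],[0.03,-0.012,0],[0.03,-0.012,0],[0,0,0],[0,0,0]],"angular":[[0,0,0],[0,0,0],[0,0,0],[0,0,0],[0,0,0],[0,0,0],[0,0,0]],"jaw":[0,0,0,0,0,0,0]}'
python3 -c "
from h import *
go(-22,0,.132)"
python3 -m jog '{"offset":[[0.02,-0.008,0],[0.02,-0.008,0],[0,0,0]],"angular":[[0,0,0],[0,0,0],[0,0,0]],"jaw":[0,0,0]}'
python3 -c "
from h import *
go(-22,0,.132)"
```

```text
time: 10.8
tool_pos: [0.4947, 0.0515, 0.1332]
tool_rot: [0.138, -0.139, -0.693, 0.693]
contact_force: [-0.1, 0.5, 0.3]
gripper_width: 0.001
box [-22.5   0.7] z 0.1332 F [-0.1  0.5  0.3] units [ 0.003 -0.017 -0.025]
time: 11.1
tool_pos: [0.4965, 0.0508, 0.1333]
tool_rot: [-0.139, 0.138, 0.693, -0.693]
contact_force: [-3.3, 0.7, 1.8]
gripper_width: -0.002
box [-20.6   0.8] z 0.1333 F [-3.3  0.7  1.8] units [-0.032 -0.003 -0.026]
```

```bash
python3 -m jog '{"offset":[[-0.29,0.12,0],[-0.29,0.12,0],[0,0,0.8],[0,0,0.8],[0.15,0.1,0.4],[0.15,0.1,0],[0.15,0.1,0],[0.15,0.1,0],[0.15,0.1,0],[0.15,0.1,0],[0.15,0.1,0],[0.15,0.1,0]],"angular":[[0,0,0],[0,0,0],[0,0,1],[0,0,1],[0,0,1],[0,0,1],[0,0,1],[0,0,1],[0,0,1],[0,0,1],[0,0,1],[0,0,1]],"jaw":[0,0,0,0,0,0,0,0,0,0,0,0]}'
python3 -m jog '{"offset":[[0.15,0.05,0],[0.15,0.05,0],[0,0,0],[0,0,0],[0,0,0],[0,0,0]],"angular":[[0,0,1],[0,0,1],[0,0,1],[0,0,1],[0,0,1],[0,0,0]],"jaw":[0,0,0,0,0,0]}'
python3 - <<'E'
from h import *
knob((0,0))
z=R()[:,2];print(np.degrees(np.arctan2(z[1],z[0])))
go(0,45,.132)
E
```

```text
time: 12.3
tool_pos: [0.5283, 0.1028, 0.2332]
tool_rot: [-0.228, 0.228, -0.669, 0.669]
contact_force: [0.5, -0.2, 1.5]
gripper_width: 0.002
time: 12.9
tool_pos: [0.543, 0.1076, 0.2332]
tool_rot: [-0.392, 0.392, -0.588, 0.589]
contact_force: [-0.1, -0.1, 0.4]
gripper_width: 0.002
top [252.6 245.7] [246 239  14  15 152]
side [303.9 283.3] [296 275  17  17 215]
knob box [1.8 0.1] 0.154 err 0.0017
-22.725413920937967
box [ 0.5 71. ] z 0.2332 F [ 0.2  0.9 -0. ] units [-0.208 -0.477 -2.025]
```

```bash
python3 -m jog '{"offset":[[0,0,-0.5],[0,0,-0.5],[0,0,-0.5],[0,0,-0.5],[0,0,0],[-0.1,-0.25,0],[-0.1,-0.25,0],[-0.1,-0.25,0],[0,0,0]],"angular":[[0,0,0],[0,0,0],[0,0,0],[0,0,0],[0,0,0],[0,0,0],[0,0,0],[0,0,0],[0,0,0]],"jaw":[0,0,0,0,0,0,0,0,0]}'
python3 -c "
from h import *
go(0,20,.132)"
python3 -m jog '{"offset":[[-0.023,-0.055,0],[-0.023,-0.055,0],[-0.023,-0.055,0],[-0.023,-0.055,0],[-0.023,-0.055,0],[0,0,0]],"angular":[[0,0,0],[0,0,0],[0,0,0],[0,0,0],[0,0,0],[0,0,0]],"jaw":[0,0,0,0,0,0]}'
python3 -c "
from h import *
go(0,0,.132)"
```

```text
time: 13.9
tool_pos: [0.5279, 0.0684, 0.1347]
tool_rot: [-0.392, 0.391, -0.588, 0.589]
contact_force: [1.0, 0.6, 0.5]
gripper_width: 0.001
box [ 1.7 29.1] z 0.1347 F [1.  0.6 0.5] units [-0.101 -0.154 -0.054]
time: 14.5
tool_pos: [0.522, 0.0562, 0.1333]
tool_rot: [-0.392, 0.392, -0.588, 0.588]
contact_force: [0.1, 0.9, 0.9]
gripper_width: -0.003
box [ 0.9 15.6] z 0.1333 F [0.1 0.9 0.9] units [-0.136 -0.281 -0.026]
```

```bash
python3 -m jog '{"offset":[[-0.023,-0.055,0],[-0.023,-0.055,0],[-0.023,-0.055,0],[-0.023,-0.055,0],[-0.023,-0.055,0],[-0.023,-0.055,0],[-0.023,-0.055,0],[0,0,0]],"angular":[[0,0,0],[0,0,0],[0,0,0],[0,0,0],[0,0,0],[0,0,0],[0,0,0],[0,0,0]],"jaw":[0,0,0,0,0,0,0,0]}'
python3 - <<'E'
from h import *
go(0,-15,.132)
for n in("side","top"):
    im=manip.grab_frame(n);u,v=proj(n,np.r_[b2w(-20,0),.15])[0].astype(int);cv2.imwrite(f'pics/{n}6.png',cv2.resize(im[v-75:v+75,u-100:u+100],None,fx=4,fy=4,interpolation=2))
E
```

```text
time: 15.3
tool_pos: [0.5136, 0.0369, 0.133]
tool_rot: [0.392, -0.392, 0.589, -0.588]
contact_force: [1.3, 0.5, -0.8]
gripper_width: 0.0
box [ 0.5 -5.6] z 0.133 F [ 1.3  0.5 -0.8] units [-0.083 -0.17  -0.02 ]
```

View pics/side6.png

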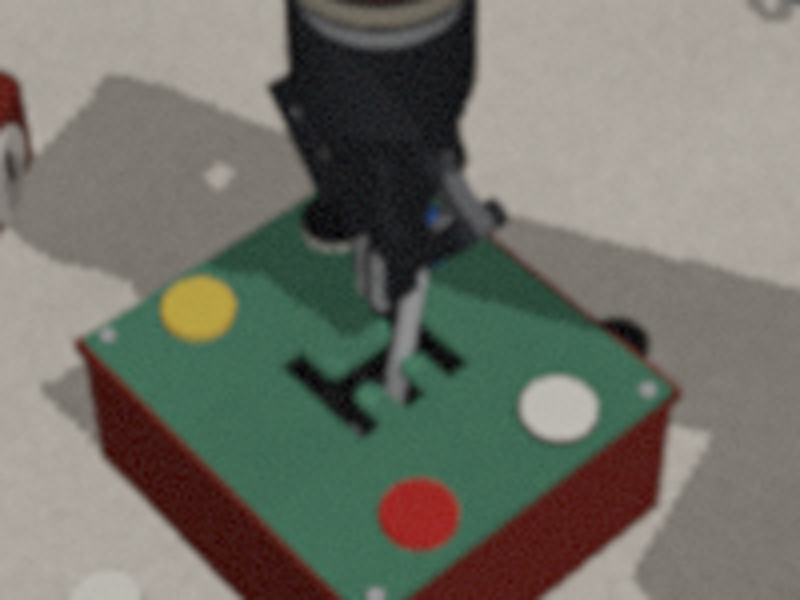

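View pics/top6.png

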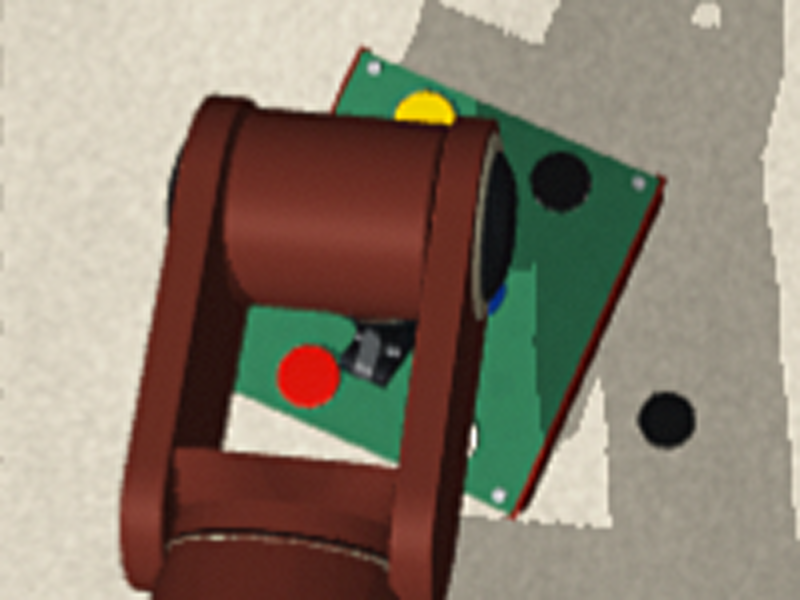

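The lever leans right along the cross slot, with the stem foot at about (398,385) and its top at about (415,275). I'll keep pushing in small steps.

```bash
python3 -m jog '{"offset":[[-0.023,-0.055,0],[-0.023,-0.055,0],[-0.023,-0.055,0],[-0.015,-0.037,0],[0,0,0]],"angular":[[0,0,0],[0,0,0],[0,0,0],[0,0,0],[0,0,0]],"jaw":[0,0,0,0,0]}'
python3 -c "
from h import *
go(0,-18,.132)"
python3 -m jog '{"offset":[[-0.012,-0.028,0],[0,0,0]],"angular":[[0,0,0],[0,0,0]],"jaw":[0,0]}'
python3 -c "
from h import *
go(0,-18,.132)"
python3 -m jog '{"offset":[[-0.012,-0.028,0],[0,0,0]],"angular":[[0,0,0],[0,0,0]],"jaw":[0,0]}'
python3 -c "
from h import *
go(0,-18,.132)"
```

```text
time: 15.9
tool_pos: [0.5096, 0.0268, 0.1333]
tool_rot: [0.392, -0.392, 0.588, -0.588]
contact_force: [0.0, 2.0, -0.6]
gripper_width: -0.0
box [  0.8 -16.3] z 0.1333 F [ 0.   2.  -0.6] units [-0.027 -0.025 -0.026]
time: 16.1
tool_pos: [0.5092, 0.0256, 0.1333]
tool_rot: [-0.392, 0.392, -0.588, 0.588]
contact_force: [0.1, 1.3, -1.4]
gripper_width: -0.001
box [  0.8 -17.7] z 0.1333 F [ 0.1  1.3 -1.4] units [-0.018 -0.    -0.027]
time: 16.3
tool_pos: [0.5087, 0.0246, 0.1333]
tool_rot: [0.393, -0.392, 0.589, -0.588]
contact_force: [1.8, 4.2, -2.2]
gripper_width: -0.002
box [  0.8 -18.7] z 0.1333 F [ 1.8  4.2 -2.2] units [-0.008  0.019 -0.025]
```

```bash
python3 -m jog '{"offset":[[-0.006,-0.015,0],[0,0,0]],"angular":[[0,0,0],[0,0,0]],"jaw":[0,0]}'
python3 -c "
from h import *
go(0,-18,.132)"
```

```text
time: 16.5
tool_pos: [0.5085, 0.0243, 0.1332]
tool_rot: [0.393, -0.392, 0.589, -0.588]
contact_force: [1.7, 6.0, -3.1]
gripper_width: 0.001
box [  0.7 -19.1] z 0.1332 F [ 1.7  6.  -3.1] units [-0.005  0.026 -0.025]
```

```bash
python3 -m jog '{"offset":[[0.08,0.2,0],[0.08,0.2,0],[0,0,0.8],[0,0,0.8],[0.1,-0.2,0.4],[0.1,-0.2,0],[0.1,-0.2,0],[0.1,-0.2,0],[0.1,-0.2,0],[0.1,-0.2,0],[0,0,0],[0,0,0]],"angular":[[0,0,0],[0,0,0],[0,0,-1],[0,0,-1],[0,0,-1],[0,0,-1],[0,0,-1],[0,0,-1],[0,0,-1],[0,0,-1],[0,0,-1],[0,0,-1]],"jaw":[0,0,0,0,0,0,0,0,0,0,0,0]}'
python3 -m jog '{"offset":[[0,0,0],[0,0,0],[0,0,0],[0,0,0],[0,0,0],[0,0,0]],"angular":[[0,0,-1],[0,0,-1],[0,0,-1],[0,0,-1],[0,0,-1],[0,0,0]],"jaw":[0,0,0,0,0,0]}'
python3 - <<'E'
from h import *
z=R()[:,2];print(np.degrees(np.arctan2(z[1],z[0])))
go(48,-43,.132)
for n in("side","top"):
    im=manip.grab_frame(n);u,v=proj(n,np.r_[b2w(-20,0),.15])[0].astype(int);cv2.imwrite(f'pics/{n}7.png',cv2.resize(im[v-75:v+75,u-100:u+100],None,fx=4,fy=4,interpolation=2))
knob((0,-43))
E
```

```text
time: 17.7
tool_pos: [0.5468, -0.0166, 0.2335]
tool_rot: [-0.044, 0.044, -0.705, 0.706]
contact_force: [0.1, 0.0, 0.4]
gripper_width: -0.0
time: 18.3
tool_pos: [0.5466, -0.0162, 0.2336]
tool_rot: [0.138, -0.138, -0.693, 0.694]
contact_force: [0.1, 0.6, 0.5]
gripper_width: 0.002
-112.5581127839736
box [ 51.4 -41.8] z 0.2336 F [0.1 0.6 0.5] units [-0.072  0.005 -2.031]
top [271.6 254.3] [267 248  10  14 112]
side [323.  273.6] [316 267  15  15 178]
knob box [  0.9 -42.8] 0.1483 err 0.0007
```

View pics/side7.png

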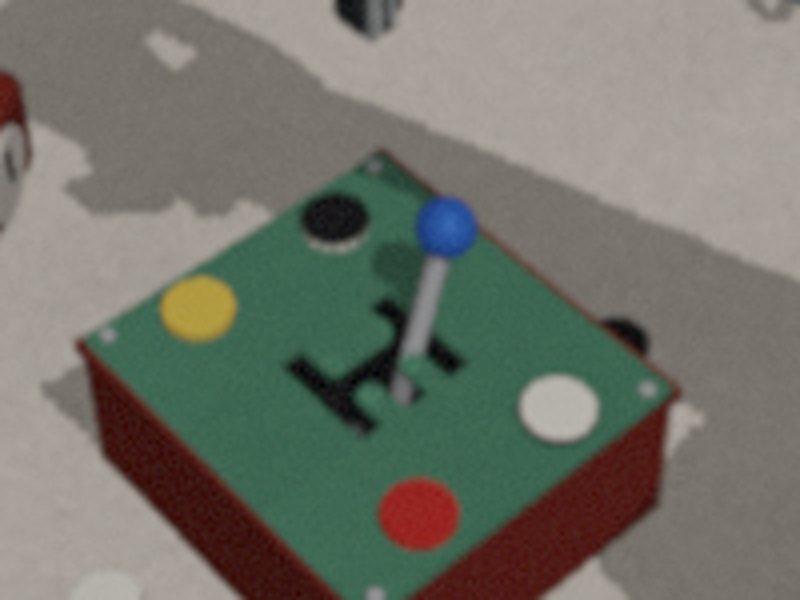

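View pics/top7.png

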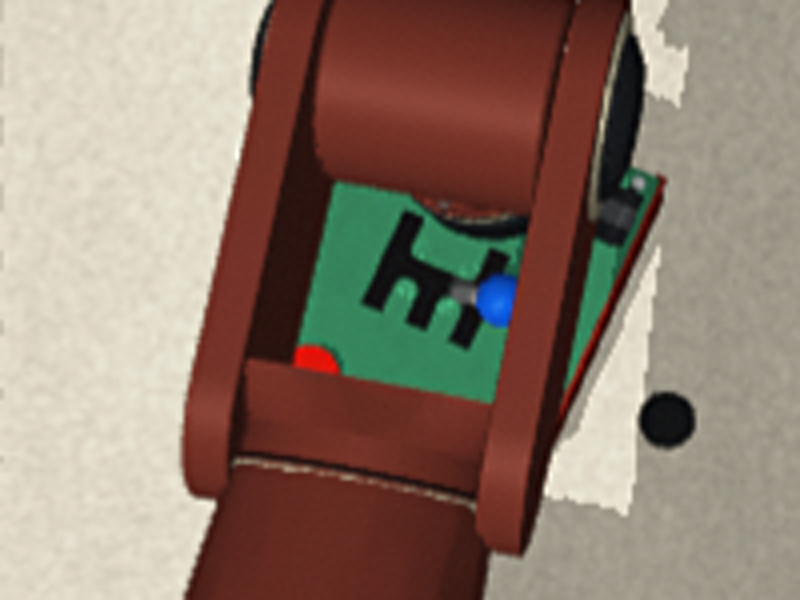

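The knob is at (0.9, −42.8), the right-hand end of the cross slot. Now I'll descend on its far side and push it home.

```bash
python3 -m jog '{"offset":[[0,0,-0.5],[0,0,-0.5],[0,0,-0.5],[0,0,-0.5],[0,0,-0.12],[-0.14,0.05,0],[-0.14,0.05,0],[-0.14,0.05,0],[0,0,0]],"angular":[[0,0,0],[0,0,0],[0,0,0],[0,0,0],[0,0,0],[0,0,0],[0,0,0],[0,0,0],[0,0,0]],"jaw":[0,0,0,0,0,0,0,0,0]}'
python3 -c "
from h import *
go(15,-43,.127)"
python3 -m jog '{"offset":[[-0.055,0.022,0],[-0.055,0.022,0],[-0.055,0.022,0],[-0.055,0.022,0],[-0.055,0.022,0],[0,0,0]],"angular":[[0,0,0],[0,0,0],[0,0,0],[0,0,0],[0,0,0],[0,0,0]],"jaw":[0,0,0,0,0,0]}'
python3 -c "
from h import *
go(-5,-43,.127)"
```

```text
time: 19.4
tool_pos: [0.5252, -0.0087, 0.1287]
tool_rot: [-0.138, 0.139, 0.693, -0.693]
contact_force: [-0.0, 0.3, -0.2]
gripper_width: -0.003
box [ 28.8 -43.1] z 0.1287 F [-0.   0.3 -0.2] units [-0.253  0.108 -0.034]
time: 20.0
tool_pos: [0.5109, -0.0032, 0.127]
tool_rot: [-0.139, 0.138, 0.693, -0.693]
contact_force: [1.0, 0.1, 1.6]
gripper_width: 0.001
box [ 13.5 -43.6] z 0.127 F [1.  0.1 1.6] units [-0.338  0.153 -0.001]
```

```bash
python3 -m jog '{"offset":[[-0.055,0.023,0],[-0.055,0.023,0],[-0.055,0.023,0],[-0.055,0.023,0],[-0.055,0.023,0],[-0.055,0.023,0],[-0.055,0.023,0],[0,0,0]],"angular":[[0,0,0],[0,0,0],[0,0,0],[0,0,0],[0,0,0],[0,0,0],[0,0,0],[0,0,0]],"jaw":[0,0,0,0,0,0,0,0]}'
python3 - <<'E'
from h import *
go(-15,-43,.127)
for n in("side",):
    im=manip.grab_frame(n);u,v=proj(n,np.r_[b2w(-20,0),.15])[0].astype(int);cv2.imwrite(f'pics/{n}8.png',cv2.resize(im[v-75:v+75,u-100:u+100],None,fx=4,fy=4,interpolation=2))
E
```

```text
time: 20.8
tool_pos: [0.4916, 0.0047, 0.1271]
tool_rot: [0.139, -0.138, -0.693, 0.693]
contact_force: [1.3, -0.6, -1.1]
gripper_width: -0.002
box [ -7.4 -43.7] z 0.1271 F [ 1.3 -0.6 -1.1] units [-0.136  0.071 -0.002]
```

View pics/side8.png

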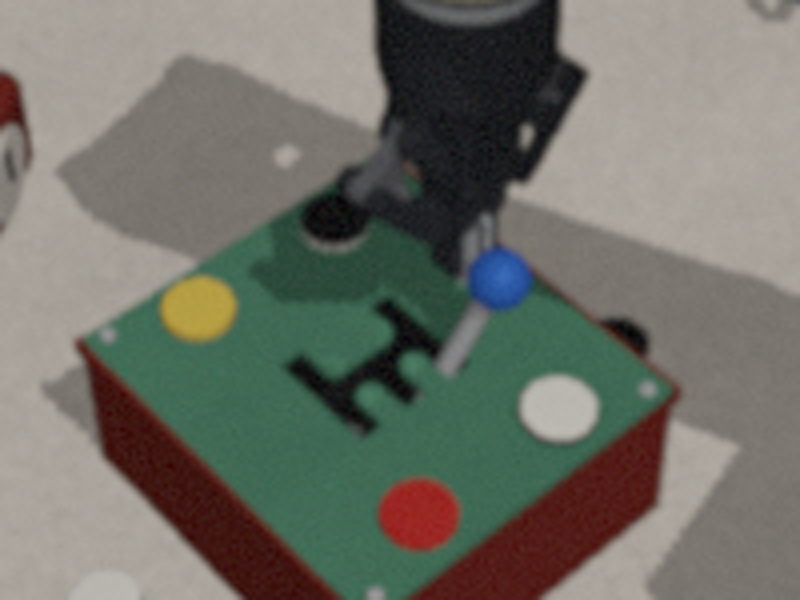

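The lever is well into the white slot, with the knob at (500,278). I'll finish with small steps and watch the force.

```bash
python3 -m jog '{"offset":[[-0.037,0.015,0],[-0.037,0.015,0],[0,0,0]],"angular":[[0,0,0],[0,0,0],[0,0,0]],"jaw":[0,0,0]}'
python3 -c "
from h import *
go(-15,-43,.127)"
python3 -m jog '{"offset":[[-0.03,0.012,0],[0,0,0]],"angular":[[0,0,0],[0,0,0]],"jaw":[0,0]}'
python3 -c "
from h import *
go(-15,-43,.127)"
python3 -m jog '{"offset":[[-0.02,0.008,0],[0,0,0]],"angular":[[0,0,0],[0,0,0]],"jaw":[0,0]}'
python3 -c "
from h import *
go(-15,-43,.127)"
```

```text
time: 21.15
tool_pos: [0.4884, 0.0061, 0.1273]
tool_rot: [0.139, -0.138, -0.693, 0.693]
contact_force: [1.9, -0.7, -1.1]
gripper_width: 0.0
box [-10.9 -43.6] z 0.1273 F [ 1.9 -0.7 -1.1] units [-0.071  0.043 -0.005]
time: 21.35
tool_pos: [0.4875, 0.0065, 0.1273]
tool_rot: [0.138, -0.139, -0.693, 0.693]
contact_force: [4.4, -1.3, -3.4]
gripper_width: 0.002
box [-11.9 -43.6] z 0.1273 F [ 4.4 -1.3 -3.4] units [-0.053  0.035 -0.006]
time: 21.55
tool_pos: [0.4871, 0.0067, 0.1274]
tool_rot: [0.137, -0.14, -0.693, 0.693]
contact_force: [6.9, -1.9, -5.8]
gripper_width: 0.003
box [-12.3 -43.6] z 0.1274 F [ 6.9 -1.9 -5.8] units [-0.046  0.032 -0.008]
```

The force is rising against the slot end, so the lever is home. I'll back off and check.

```bash
python3 -m jog '{"offset":[[0.2,-0.08,0],[0.3,-0.12,0],[0.3,-0.12,0],[0,0,0.6],[0,0,0.9],[0,0,0.9],[0.5,-0.8,0],[0.5,-0.8,0],[0.3,-0.9,0],[0,0,0],[0,0,0]],"angular":[[0,0,0],[0,0,0],[0,0,0],[0,0,0],[0,0,0],[0,0,0],[0,0,0],[0,0,0],[0,0,0],[0,0,0],[0,0,0]],"jaw":[0,0,0,0,0,0,0,0,0,0,0]}'
python3 - <<'E'
from h import *
for n in("side","top"): cv2.imwrite(f'pics/{n}9.png',manip.grab_frame(n))
knob((-38,-43)); go(0,0,.2); print('white label',w2b([.42928,.03357]))
E
```

```text
time: 22.65
tool_pos: [0.5911, -0.1348, 0.2468]
tool_rot: [-0.14, 0.138, 0.694, -0.693]
contact_force: [-1.0, 0.7, -0.5]
gripper_width: 0.0
top [263.4 271.3] [259 266  11  13  98]
side [337.9 288.4] [331 281  16  16 191]
knob box [-38.3 -41.4] 0.1434 err 0.0001
box [ 137.1 -132.5] z 0.2473 F [ 0.4  0.5 -0.7] units [-1.512  3.5   -0.947]
white label [-76.00757337 -40.98258277]
```

View pics/side9.png

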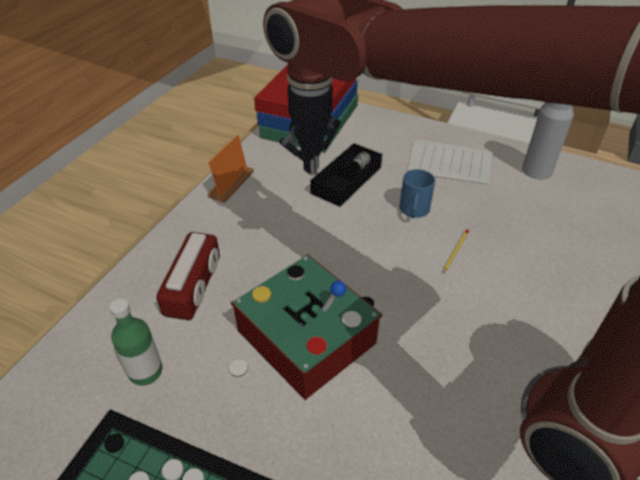

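View pics/top9.png

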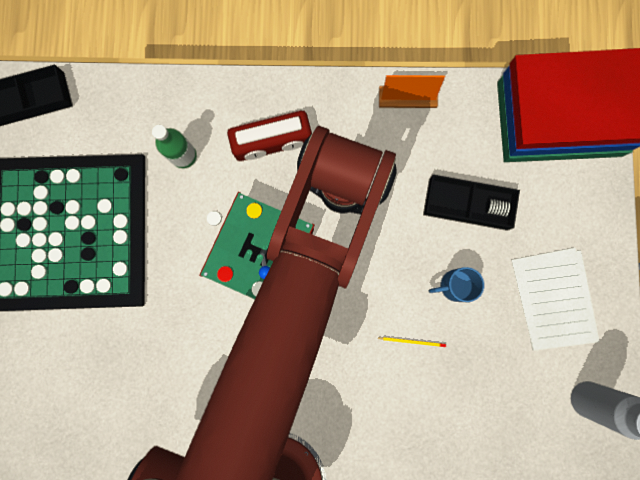

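The side view shows the knob at (338,288), beyond the near-right slot and beside the white label. The loose things are at the same pixels as at the start, and the hand is clear in the air. I'm handing it in.

```bash
python3 -c "
from plant import manip
s=manip.state();print(s['time'],s['joint_vel'].round(3));print(manip.job_done())"
```

```text
22.85 [ 0.005 -0.007  0.001 -0.003 -0.003 -0.   ]
the job is handed in; nothing more can be done
None
```

The lever is home in the white slot (near right of the box), and I handed the job in at 22.9 s with the hand clear. I pushed it with the closed fingers only: out of the rest notch, right along the cross slot, then back to the slot end.

- **Lever position:** triangulated from both cameras, the knob is at (−38.3, −41.4) mm in the box frame. That is about 38 mm from the white disc, against the 44 mm limit.
- **Force:** the highest reading I saw between moves was about 9 N, against the slot end. I only read it between moves, so a brief peak could have been missed.
- **Other things on the table:** the clock, tray, white stray disc, pencil, cup and bottle stood at the same pixels by eye as at the start. I did not measure them. The black stray disc was half hidden behind the box in the last side view and covered by the arm in the top view. It was still in its place in the top view as the last push began, and nothing I did went near it.
- **One correction:** after the first push the knob measured x = −2.8 mm, at the very edge of the notch. I pushed it again to +1.8 mm before moving it along the cross slot. No other check failed or disagreed.

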